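# Put the short lock cylinder away in its push-latch case

### The job

The short brass lock cylinder is finished and belongs in the little dust-tight case. Press the rubber pad at the front of the lid to trip the push latch, let the sprung lid swing right up, set the short cylinder gently down flat and fully home in the cradle inside, then swing the lid shut and press the pad again until the latch catches and the lid stays down by itself. Feel for the latch and do not force anything (never more than 25 N on the case or lid), and leave the longer lock cylinder, the loupe and the pin jar where they are.

Things in the scene. Friction and masses are not known exactly. Their poses are not given: they have to be found in the camera images.
- case: low grey plastic case, 124 x 104 mm, 46 mm high when shut, fixed to the desk. Origin: centre of its underside; x runs from the front (press pad) to the hinge at the back, z up. Base rim at 24 mm, walls 4 mm thick, 89 mm clear inside across y. Inside at the front (x -54 to -42, y -22 to 22 mm) stands the latch, a white cam track up to 33 mm high.
- lid (a joint): lid angle, rad: latched at 0 to 0.035 (differs each time), 1.85 = fully open, leaning back past upright; lower while pressed. Lid: grey frame with smoked window, 122 mm deep from the hinge axis, 104 mm wide, 15 mm thick. Unlatched, its damped spring swings it open by itself in about 2 s; closing it needs 2 to 4 N at the front edge. A steel latch pin hangs 8 mm below its skirt in front.
- press_pad (a point): centre of the top of the ribbed black rubber pad, 36 x 18 mm, on the lid near its front edge, 108 mm from the hinge axis. Pushed about 4 mm below its latched height and let go, the latch changes over (latched/released); a shorter push changes nothing. The first 3 mm take 2 to 3 N, then rubber buffers stop it, over 10 N per mm: it trips between 6 and 13 N, and 25 N comes only about 1 mm deeper.
- hinge (a point): middle of the lid's hinge axis, 31 mm above the desk, 60 mm behind the case's origin. The axis runs along the case's y; the lid swings up and back from -x. At angle 0 the lid's outer face lies 15 mm above this axis (pad top 16.5 mm), its skirt reaches 10 mm below it.
- cradle (a point): centre of the cradle's floor in the case, 20 mm above the desk; axes as the case's. It takes the short cylinder lying flat, length along the case's x, either end to the front. Grey ribs 8 mm high with rounded tops: end stops 69 mm apart (clear), and near each end a pair of side ribs 37 mm apart (clear); 38 mm between the pairs stays free for fingers.
- short_cylinder: the shorter of two euro-profile lock cylinders (round barrel with a flat-sided fin), brass-coloured, lying on its side: 64 mm long (its own y), 33 mm wide (its own x, from -19 to 14 mm), 17 mm high, 0.15 to 0.25 kg. Origin on its underside, half way along. Grasp it across its width, low, with the fingertips no more than 7 mm above its underside: higher up it rounds off and slips.
- short_mid (a point): centre of the short cylinder's underside: half way along it and half way across its 33 mm width; axes as the cylinder's.
- long_cylinder: the longer lock cylinder, 72 mm long, 33 mm wide, 17 mm high, nickel-coloured, lying on its side; too long for the cradle. Leave it alone. Origin on its underside, half way along.
- loupe: folding loupe, 26 x 34 x 16 mm, beside the case. Leave it alone. Origin at the centre of its underside.
- pin_jar: clear jar of lock pins with a black screw lid, 44 mm across, 48 mm high, behind the case. Leave it alone. Origin at the centre of its underside.

How it is judged:
By the outcome, as a careful person would: the job done as asked, in the order asked, and still so for the second after the job is handed in, with the robot touching nothing.
It also fails if it takes over 72 s, if anything falls off the work surface, if the arm or the gripper's body presses on something with over 40 N, if the wrist force passes 120 N, or if a joint passes its speed limit or range.

### The arm

A 6-joint arm with a two-finger parallel gripper is mounted at the origin on a cart in front of the work surface, level with it; the furniture and walls round the work are solid. World frame = base frame: x ahead of the robot, y to its left, z up, the work surface at z = 0. Lengths are in m, angles in rad, forces in N, time in s.
With the tool pointing down it reaches from about 0.35 to 0.975 m from the base axis. Payload 7.1 kg.
Tool frame: the origin (TCP) lies at the very end of the fingers, on their centre line; the grasp point (between the pads) lies manip.hold_point_z behind it (manip.hold_point_z is the distance from the TCP to the grasp point, in m); z points along the fingers, y is the line along which they close (so a half turn about z gives the same grasp; the last joint's range is limited). The gripper opens to 88 mm and grips with 3 to 60 N. Pads are 20 mm wide; open, the fingers measure 115 mm over their backs; the gripper's body (75 mm by 178 mm) begins 61 mm behind the grasp point.
Start: joints at [-1.284, 0.423, 1.63, -0, 1.089, -0.019], TCP at [0.188, -0.596, 0.223] pointing down, gripper open.
Joint ranges: [-3, 3], [-0.9, 2.11], [0.09, 2.58], [-1.31, 4.45], [0.11, 2.69], [-2.54, 2.54]. Speed limits (rad/s): [2.39, 2.39, 3.01, 3.14, 3.14, 3.14].

### API

Orientations are given as a 3x3 rotation matrix whose columns are the frame's x, y, z axes.
In Python, from station import manip gives the robot as it stands.
- The arm moves only by the tool play_rows, never from a script. Its argument "plan" is a list of rows, each an object of numbers: "dx", "dy", "dz": the shift along the world's x, y, z scaled (see below); "wx", "wy", "wz": the turn, a rotation vector about the world's x, y, z scaled (see below); "hand": the gripper's target within -1 to 1 (fully open at 1, half-way at 0, shut at -1). In form: [{"dx": .., "dy": .., "dz": .., "wx": .., "wy": .., "wz": .., "hand": ..}, ...]. A call has 1 to 8 rows; each row is the pose to reach, as a shift and turn from the pose commanded when the call began, turning the shorter way round; what a row does not reach only later rows make up. The controller multiplies each number of a shift by 250 mm and each number of a turn by 180 degrees. A row lasts 1/10 s, in which the tool goes at most 50 mm and 8.59 degrees, less where a joint would pass 70% of its speed; a pose out of reach is approached as far as the arm can. A call with a number of a shift or a turn outside -1 to 1 is refused whole. A call with a gripper value outside its range is refused whole. The fingers move at their own pace and stop on an object; "force" is the grip in N (left out, the last holds). Time passes only in rows, so rows that repeat a pose let the fingers close. It gives the time, the measured TCP pose, the force, the opening and the grip force at its end, in the units of the state.
- manip.state(): the state, without advancing time (a new reading comes with each control period).
- manip.snapshot(name): name is "side" or "top"; returns a dict with "color" (400x640x3 uint8, red, green, blue), "vertical_fov" (degrees; the focal length in pixels is half the picture's height over the tangent of half this angle, whatever the lens; pixels are square), "cx", "cy" (the principal point, pixels), "k1" (the pictures are not rectified: a ray, as slopes to the right and down, at radius r is drawn at 1 + k1 r^2 times it, then the intrinsics apply), "R" (3x3) and "t" (3): a world point X has camera coordinates R X + t. Camera axes: x right, y down, z forward; pixel columns grow to the right and rows downward; lengths in m; the calibration is good to about 2 mm. A picture is of the moment at which its call begins. There is no depth.
- manip.finish_job(): hands the job in; it is judged then, once.
The state is a dict: "time": time; "joint_positions": joint angles; "dq": joint speeds; "joint_torque": joint torques, N m; "position": TCP position; "ee_rot": TCP orientation; "contact_force": force on the tool from outside, world axes, zero at the start; "ft_torque": the same for the moment, N m; "width": finger opening in m; "grip_force": force on a finger pad.
Only numpy, scipy, OpenCV 4.12 (cv2) and the standard library are available. Lean on these libraries where they do the work, as an engineer would, in place of code of your own. Each camera call takes 0.05 s, during which the arm holds its last target. There are 200 camera calls.

## Working session

There is one attempt and no reset: what is moved stays moved. The work goes in short steps, Python scripts to look and compute and a tool call to move; the robot and the scene stay as the last step left them, time stands still between calls to the robot, and variables do not carry over. Pictures are saved under pics/ and viewed, at most 10 in all, crops included, and the job is handed in when it is done.

Besides the shell and the picture viewer there is one more tool, called after ">>>" as name(argument=value, ...) on one line, values as JSON. play_rows: Moves the arm, as the interface text tells. Shifts and turns lie within -1 to 1; 1 stands for 250 mm of shift or 180 degrees of turn. Its arguments: {"type":"object","properties":{"plan":{"type":"array","items":{"type":"object","properties":{"dx":{"type":"number","minimum":-1,"maximum":1},"dy":{"type":"number","minimum":-1,"maximum":1},"dz":{"type":"number","minimum":-1,"maximum":1},"wx":{"type":"number","minimum":-1,"maximum":1},"wy":{"type":"number","minimum":-1,"maximum":1},"wz":{"type":"number","minimum":-1,"maximum":1},"hand":{"type":"number"}}}},"force":{"type":"number"}},"required":["plan"]}

```bash
mkdir -p pics; ls; cat > h.py <<'E'
import numpy as np,cv2,sys
from station import manip
def snap(n,f):
    s=manip.snapshot(n); cv2.imwrite(f,cv2.cvtColor(s["color"],cv2.COLOR_RGB2BGR)); 
    np.savez(f[:-4]+".npz",**s); return s
def K(s):
    f=200/np.tan(np.radians(float(s["vertical_fov"]))/2); return np.array([[f,0,float(s["cx"])],[0,f,float(s["cy"])],[0,0,1]])
def proj(s,X):
    c=np.atleast_2d(X)@s["R"].T+s["t"]; m=c[:,:2]/c[:,2:]; r2=(m**2).sum(1,keepdims=True)
    m=m*(1+float(s["k1"])*r2); k=K(s); return m*k[0,0]+k[:2,2]
def plane(s,uv,z):
    d=np.array([float(s["k1"]),0,0,0,0]); k=K(s)
    m=(np.atleast_2d(uv)-k[:2,2])/k[0,0]; u=m.copy()
    for _ in range(50): u=m/(1+float(s["k1"])*(u**2).sum(1,keepdims=True))
    R,t=s["R"],s["t"]; o=-R.T@t; D=np.c_[u,np.ones(len(u))]@R
    return o+D*((z-o[2])/D[:,2:])
E
python3 - <<'E'
from h import *
for n in("top","side"):
    s=snap(n,f"pics/{n}0.png"); print(n,K(s)[0,0],s["k1"],-s["R"].T@s["t"],s["R"])
print(manip.hold_point_z); print(manip.state())
E
```

```text
pics
top 439.55224677685914 0.002238619681911968 [ 0.40612057 -0.11516062  1.08931684] [[ 0.01904019 -0.99968047 -0.01662603]
 [-0.98979136 -0.01649741 -0.14156587]
 [ 0.14124635  0.01915174 -0.98978921]]
side 386.66172205882026 -0.05084613450169655 [ 0.39488402 -0.84746468  0.6171213 ] [[ 0.97504199 -0.22106347 -0.02059268]
 [-0.15048608 -0.58984227 -0.79337257]
 [ 0.16323926  0.77667048 -0.60838796]]
0.0187
{'time': 0.1, 'joint_positions': array([-1.28399943e+00,  4.23760153e-01,  1.63061379e+00,  8.16360188e-06,
        1.08862969e+00, -1.90411703e-02]), 'dq': array([-0.00126413, -0.00058704, -0.0012363 , -0.00106097, -0.00129021,
       -0.00171203]), 'joint_torque': array([-9.21277433e-05, -5.45617425e+01, -2.74324644e+01,  6.45330409e-02,
        1.87551597e-02, -1.27593245e-05]), 'position': array([ 0.18803907, -0.59550168,  0.22198202]), 'ee_rot': array([[ 9.53596099e-01,  3.01088568e-01, -3.92203978e-04],
       [ 3.01088822e-01, -9.53595137e-01,  1.35539925e-03],
       [ 3.40914135e-05, -1.41059167e-03, -9.99999005e-01]]), 'contact_force': array([ 1.15219231,  0.18935695, -0.18161964]), 'ft_torque': array([-0.01545763,  0.0071179 , -0.01730057]), 'grip_force': 0.0, 'width': 0.08770637780404394}
```

View pics/top0.png

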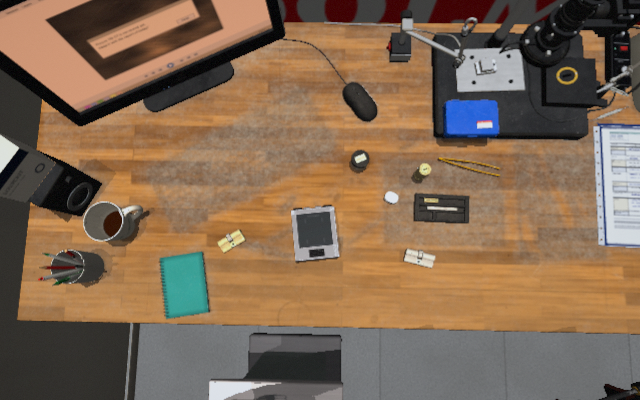

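View pics/side0.png

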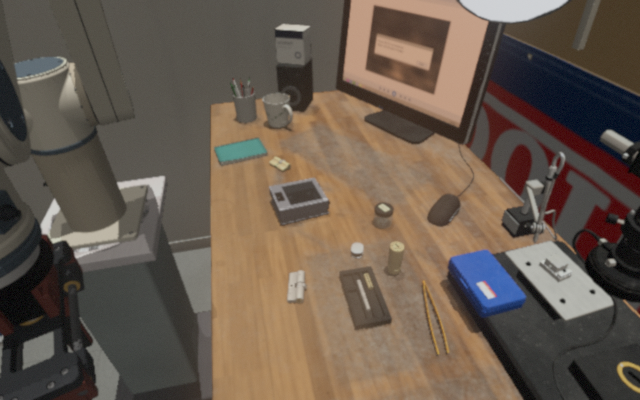

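The top view shows the case at about (316,234) with its pad at the front (317,254). The brass cylinder is at (231,241), the nickel one at (420,258), the jar at (360,160) and the loupe at about (391,198). I'll enlarge the crops.

```bash
python3 - <<'E'
import cv2
a=cv2.imread("pics/top0.png")
cv2.imwrite("pics/c1.png",cv2.resize(a[200:270,210:345],None,fx=5.9,fy=5.9,interpolation=cv2.INTER_CUBIC))
b=cv2.imread("pics/side0.png")
cv2.imwrite("pics/c2.png",cv2.resize(b[145:235,255:345],None,fx=6.6,fy=6.6,interpolation=cv2.INTER_CUBIC))
E
```

```text
(no output)
```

View pics/c1.png

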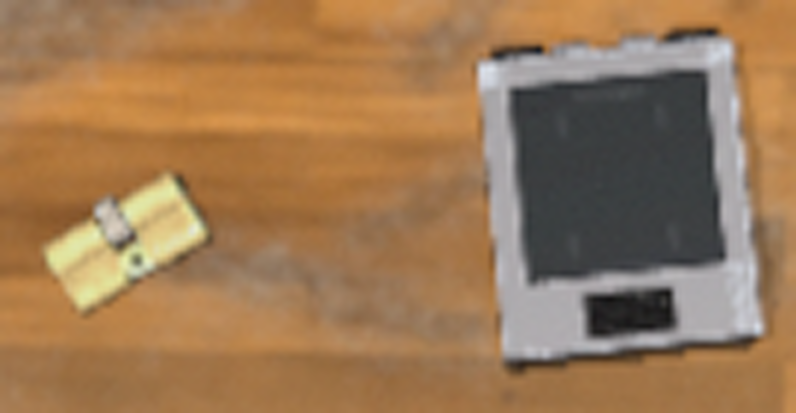

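View pics/c2.png

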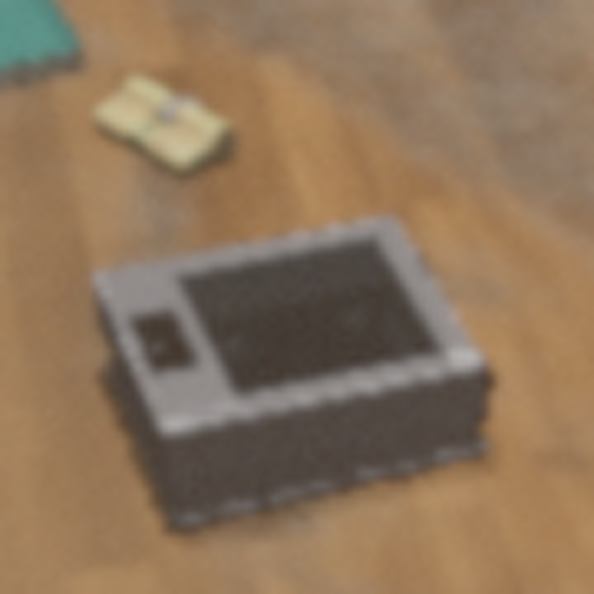

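```bash
cat > m.py <<'E'
from h import *
def load(f): return dict(np.load(f))
def up(U,o,k): return np.array(o)+(np.array(U,float)+.5)/k-.5
def rect(P): # order a,b,c,d
    c=P.mean(0); e1=((P[1]-P[0])+(P[2]-P[3]))/2; e2=((P[3]-P[0])+(P[2]-P[1]))/2
    print(np.round(c*1e3,1),"e1 %.1f mm %.2f deg"%(1e3*np.linalg.norm(e1),np.degrees(np.arctan2(e1[1],e1[0]))),"e2 %.1f mm %.2f deg"%(1e3*np.linalg.norm(e2),np.degrees(np.arctan2(e2[1],e2[0]))))
E
python3 - <<'E'
from m import *
t=load("pics/top0.npz"); s=load("pics/side0.npz")
T=lambda U:up(U,(210,200),5.9); S=lambda U:up(U,(255,145),6.6)
print("lid top view, side view"); 
rect(plane(t,T([(480,62),(732,40),(760,335),(507,358)]),.046))
rect(plane(s,S([(95,275),(390,215),(487,358),(165,430)]),.046))
print("pad");rect(plane(t,T([(585,295),(672,288),(677,330),(588,338)]),.0475))
rect(plane(s,S([(132,317),(178,310),(197,362),(150,372)]),.0475))
print("cyl");rect(plane(t,T([(172,175),(210,240),(85,312),(42,250)]),.008))
rect(plane(s,S([(135,76),(234,128),(184,172),(95,118)]),.012))
print("others nickel, loupe, jar",plane(t,[(420,258)],.01),plane(t,[(391,198)],.01),plane(t,[(360,160)],.04))
E
```

```text
lid top view, side view
[501.9 -88.5  46. ] e1 102.3 mm -83.89 deg e2 120.2 mm -173.55 deg
[502.1 -84.5  46. ] e1 120.3 mm 5.66 deg e2 100.8 mm -82.09 deg
pad
[455.6 -93.8  47.5] e1 35.4 mm -84.10 deg e2 17.0 mm -173.49 deg
[455.7 -89.9  47.5] e1 17.5 mm 2.84 deg e2 34.4 mm -86.63 deg
cyl
[482.3 118.2   8. ] e1 32.0 mm -145.21 deg e2 61.0 mm 121.33 deg
[481.  115.9  12. ] e1 64.2 mm -57.61 deg e2 38.8 mm -128.87 deg
others nickel, loupe, jar [[ 0.44887322 -0.34531707  0.01      ]] [[ 0.59590927 -0.27561348  0.01      ]] [[ 0.68381891 -0.1958888   0.04      ]]
```

Two-view estimates: the case is near (0.502, -0.087) with a yaw of about 6°, and the pad is near (0.4555, -0.092). The brass cylinder is near (0.482, 0.117), with its width axis at about 32°. Sizes match the given ones. Next I move above the pad with the fingers closed.

>>> play_rows(plan=[{"dx": 0.53, "dy": 1, "dz": 0, "wz": -0.063, "hand": -1}, {"dx": 0.53, "dy": 1, "dz": 0, "wz": -0.063, "hand": -1}, {"dx": 0.53, "dy": 1, "dz": 0, "wz": -0.063, "hand": -1}, {"dx": 0.53, "dy": 1, "dz": 0, "wz": -0.063, "hand": -1}, {"dx": 0.53, "dy": 1, "dz": 0, "wz": -0.063, "hand": -1}, {"dx": 0.53, "dy": 1, "dz": 0, "wz": -0.063, "hand": -1}])

```text
invalid input
```

>>> play_rows(plan=[{"dx": 0.54, "dy": 1, "dz": -0.6, "hand": -1}, {"dx": 0.54, "dy": 1, "dz": -0.6, "hand": -1}, {"dx": 0.54, "dy": 1, "dz": -0.6, "hand": -1}, {"dx": 0.54, "dy": 1, "dz": -0.6, "hand": -1}, {"dx": 0.54, "dy": 1, "dz": -0.6, "hand": -1}, {"dx": 0.54, "dy": 1, "dz": -0.6, "hand": -1}, {"dx": 0.54, "dy": 1, "dz": -0.6, "hand": -1}, {"dx": 0.54, "dy": 1, "dz": -0.6, "hand": -1}])

```text
invalid input
```

>>> play_rows(plan=[{"dx": 0.53, "dy": 1.0, "dz": 0.0, "wx": 0.0, "wy": 0.0, "wz": -0.063, "hand": -1.0}, {"dx": 0.53, "dy": 1.0, "dz": 0.0, "wx": 0.0, "wy": 0.0, "wz": -0.063, "hand": -1.0}, {"dx": 0.53, "dy": 1.0, "dz": 0.0, "wx": 0.0, "wy": 0.0, "wz": -0.063, "hand": -1.0}, {"dx": 0.53, "dy": 1.0, "dz": 0.0, "wx": 0.0, "wy": 0.0, "wz": -0.063, "hand": -1.0}, {"dx": 0.53, "dy": 1.0, "dz": 0.0, "wx": 0.0, "wy": 0.0, "wz": -0.063, "hand": -1.0}, {"dx": 0.53, "dy": 1.0, "dz": 0.0, "wx": 0.0, "wy": 0.0, "wz": -0.063, "hand": -1.0}])

```text
time: 0.7
position: [0.3211, -0.3431, 0.2224]
ee_rot: [[0.994, 0.109, -0.001], [0.109, -0.994, 0.001], [-0.0, -0.001, -1.0]]
contact_force: [0.4, -0.2, 0.5]
width: 0.0431
grip_force: 0.0
```

>>> play_rows(plan=[{"dx": 0.538, "dy": 1.0, "dz": -0.6, "wx": 0.0, "wy": 0.0, "wz": 0.0, "hand": -1.0}, {"dx": 0.538, "dy": 1.0, "dz": -0.6, "wx": 0.0, "wy": 0.0, "wz": 0.0, "hand": -1.0}, {"dx": 0.538, "dy": 1.0, "dz": -0.6, "wx": 0.0, "wy": 0.0, "wz": 0.0, "hand": -1.0}, {"dx": 0.538, "dy": 1.0, "dz": -0.6, "wx": 0.0, "wy": 0.0, "wz": 0.0, "hand": -1.0}, {"dx": 0.538, "dy": 1.0, "dz": -0.6, "wx": 0.0, "wy": 0.0, "wz": 0.0, "hand": -1.0}, {"dx": 0.538, "dy": 1.0, "dz": -0.6, "wx": 0.0, "wy": 0.0, "wz": 0.0, "hand": -1.0}, {"dx": 0.538, "dy": 1.0, "dz": -0.6, "wx": 0.0, "wy": 0.0, "wz": 0.0, "hand": -1.0}, {"dx": 0.538, "dy": 1.0, "dz": -0.6, "wx": 0.0, "wy": 0.0, "wz": 0.0, "hand": -1.0}])

```text
time: 1.5
position: [0.455, -0.0938, 0.0711]
ee_rot: [[0.994, 0.111, -0.003], [0.111, -0.994, 0.001], [-0.003, -0.001, -1.0]]
contact_force: [-0.1, 0.6, -0.2]
width: 0.0003
grip_force: 0.0
```

```bash
python3 - <<'E'
from m import *
s=snap("side","pics/side1.png"); st=manip.state(); print(st["position"],proj(s,st["position"]),st["contact_force"])
a=cv2.imread("pics/side1.png")
cv2.imwrite("pics/c3.png",cv2.resize(a[150:230,250:350],None,fx=7,fy=7,interpolation=cv2.INTER_CUBIC))
E
```

```text
[ 0.4548204  -0.09496644  0.07188673] [[278.53413443 189.25735504]] [0.14656864 0.03564606 0.37683804]
```

View pics/c3.png

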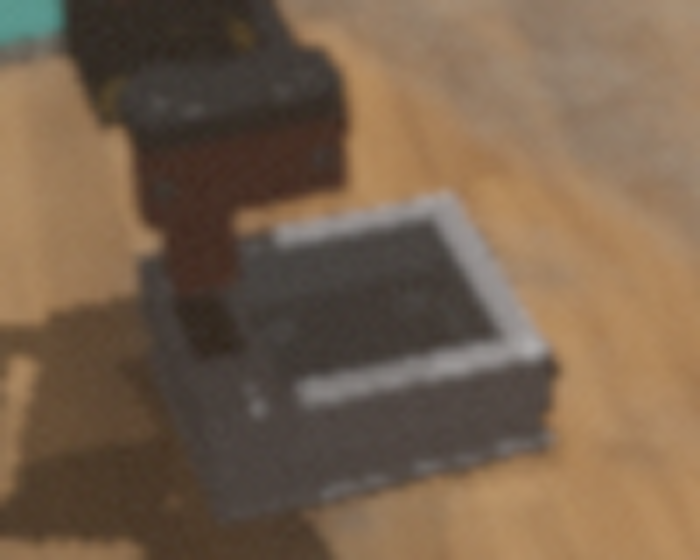

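The closed fingers hang right over the pad, with the fingertip at about (203,285) in the crop against (200,275) predicted. Next I press and feel for the latch.

>>> play_rows(plan=[{"dx": 0.0, "dy": 0.006, "dz": -0.07, "wx": 0.0, "wy": 0.0, "wz": 0.0, "hand": -1.0}, {"dx": 0.0, "dy": 0.006, "dz": -0.08, "wx": 0.0, "wy": 0.0, "wz": 0.0, "hand": -1.0}, {"dx": 0.0, "dy": 0.006, "dz": -0.09, "wx": 0.0, "wy": 0.0, "wz": 0.0, "hand": -1.0}, {"dx": 0.0, "dy": 0.006, "dz": -0.09, "wx": 0.0, "wy": 0.0, "wz": 0.0, "hand": -1.0}])

```text
time: 1.95
position: [0.4551, -0.0952, 0.0506]
ee_rot: [[0.994, 0.106, 0.0], [0.106, -0.994, -0.0], [0.0, 0.0, -1.0]]
contact_force: [0.5, -0.7, -0.3]
width: 0.0007
grip_force: 0.0
```

>>> play_rows(plan=[{"dx": 0.0, "dy": 0.0, "dz": -0.004, "wx": 0.0, "wy": 0.0, "wz": 0.0, "hand": -1.0}, {"dx": 0.0, "dy": 0.0, "dz": -0.008, "wx": 0.0, "wy": 0.0, "wz": 0.0, "hand": -1.0}, {"dx": 0.0, "dy": 0.0, "dz": -0.008, "wx": 0.0, "wy": 0.0, "wz": 0.0, "hand": -1.0}])

```text
time: 2.25
position: [0.4554, -0.0947, 0.0485]
ee_rot: [[0.994, 0.108, 0.001], [0.108, -0.994, -0.0], [0.001, 0.0, -1.0]]
contact_force: [0.2, -1.7, 1.5]
width: 0.0002
grip_force: 0.8
```

>>> play_rows(plan=[{"dx": 0.0, "dy": 0.0, "dz": -0.004, "wx": 0.0, "wy": 0.0, "wz": 0.0, "hand": -1.0}, {"dx": 0.0, "dy": 0.0, "dz": -0.004, "wx": 0.0, "wy": 0.0, "wz": 0.0, "hand": -1.0}])

```text
time: 2.45
position: [0.4553, -0.0945, 0.0472]
ee_rot: [[0.994, 0.108, 0.0], [0.108, -0.994, -0.0], [0.0, 0.0, -1.0]]
contact_force: [0.7, -0.7, 2.4]
width: 0.0003
grip_force: 0.9
```

>>> play_rows(plan=[{"dx": 0.0, "dy": 0.0, "dz": -0.004, "wx": 0.0, "wy": 0.0, "wz": 0.0, "hand": -1.0}, {"dx": 0.0, "dy": 0.0, "dz": -0.004, "wx": 0.0, "wy": 0.0, "wz": 0.0, "hand": -1.0}])

```text
time: 2.65
position: [0.4552, -0.0945, 0.0461]
ee_rot: [[0.994, 0.108, 0.0], [0.108, -0.994, -0.0], [0.0, 0.0, -1.0]]
contact_force: [-1.8, -1.9, 2.4]
width: 0.0002
grip_force: 1.4
```

>>> play_rows(plan=[{"dx": 0.0, "dy": 0.0, "dz": -0.002, "wx": 0.0, "wy": 0.0, "wz": 0.0, "hand": -1.0}, {"dx": 0.0, "dy": 0.0, "dz": -0.002, "wx": 0.0, "wy": 0.0, "wz": 0.0, "hand": -1.0}])

```text
time: 2.85
position: [0.4552, -0.0945, 0.0458]
ee_rot: [[0.994, 0.108, -0.0], [0.108, -0.994, -0.0], [-0.0, 0.0, -1.0]]
contact_force: [-1.8, -1.3, 5.3]
width: 0.0006
grip_force: 2.7
```

>>> play_rows(plan=[{"dx": 0.0, "dy": 0.0, "dz": -0.003, "wx": 0.0, "wy": 0.0, "wz": 0.0, "hand": -1.0}, {"dx": 0.0, "dy": 0.0, "dz": -0.003, "wx": 0.0, "wy": 0.0, "wz": 0.0, "hand": -1.0}])

```text
time: 3.05
position: [0.4551, -0.0945, 0.0453]
ee_rot: [[0.994, 0.108, -0.0], [0.108, -0.994, -0.0], [-0.0, 0.0, -1.0]]
contact_force: [-2.6, -1.1, 10.1]
width: 0.0006
grip_force: 5.2
```

>>> play_rows(plan=[{"dx": 0.0, "dy": 0.0, "dz": -0.002, "wx": 0.0, "wy": 0.0, "wz": 0.0, "hand": -1.0}, {"dx": 0.0, "dy": 0.0, "dz": -0.002, "wx": 0.0, "wy": 0.0, "wz": 0.0, "hand": -1.0}])

```text
time: 3.25
position: [0.4551, -0.0945, 0.045]
ee_rot: [[0.994, 0.108, -0.0], [0.108, -0.994, -0.0], [-0.0, 0.0, -1.0]]
contact_force: [-2.8, -0.9, 13.3]
width: 0.0004
grip_force: 6.6
```

>>> play_rows(plan=[{"dx": 0.0, "dy": 0.0, "dz": 0.04, "wx": 0.0, "wy": 0.0, "wz": 0.0, "hand": -1.0}, {"dx": -0.1, "dy": 0.0, "dz": 0.16, "wx": 0.0, "wy": 0.0, "wz": 0.0, "hand": -1.0}, {"dx": -0.28, "dy": 0.0, "dz": 0.2, "wx": 0.0, "wy": 0.0, "wz": 0.0, "hand": -1.0}, {"dx": -0.32, "dy": 0.15, "dz": 0.3, "wx": 0.0, "wy": 0.0, "wz": 0.04, "hand": -0.5}, {"dx": -0.32, "dy": 0.3, "dz": 0.4, "wx": 0.0, "wy": 0.0, "wz": 0.09, "hand": 0.0}, {"dx": -0.2, "dy": 0.5, "dz": 0.4, "wx": 0.0, "wy": 0.0, "wz": 0.13, "hand": 0.5}, {"dx": -0.1, "dy": 0.7, "dz": 0.4, "wx": 0.0, "wy": 0.0, "wz": 0.17, "hand": 1.0}, {"dx": 0.0, "dy": 0.84, "dz": 0.4, "wx": 0.0, "wy": 0.0, "wz": 0.21, "hand": 1.0}])

```text
time: 4.05
position: [0.4514, 0.1118, 0.1451]
ee_rot: [[0.716, 0.698, 0.001], [0.698, -0.716, 0.0], [0.001, 0.0, -1.0]]
contact_force: [0.6, -0.4, -0.4]
width: 0.0369
grip_force: 0.0
```

```bash
python3 - <<'E'
from m import *
st=manip.state(); print(st["position"],st["ee_rot"],st["contact_force"])
a=snap("side","pics/side2.png")
t=snap("top","pics/top2.png")
A=cv2.imread("pics/side2.png")[110:240,240:360];B=cv2.imread("pics/top2.png")[170:290,200:350]
cv2.imwrite("pics/c4.png",np.hstack([cv2.resize(A,(400,433)),cv2.resize(B,(400,320))[:,:] if 0 else cv2.resize(B,(400,433))]))
E
```

```text
[0.45143703 0.11181208 0.14514278] [[ 7.15808317e-01  6.98296425e-01  7.45740231e-04]
 [ 6.98296345e-01 -7.15808669e-01  4.05551078e-04]
 [ 8.17002190e-04  2.30450843e-04 -9.99999640e-01]] [ 0.64115223 -0.44067944 -0.4316474 ]
```

View pics/c4.png

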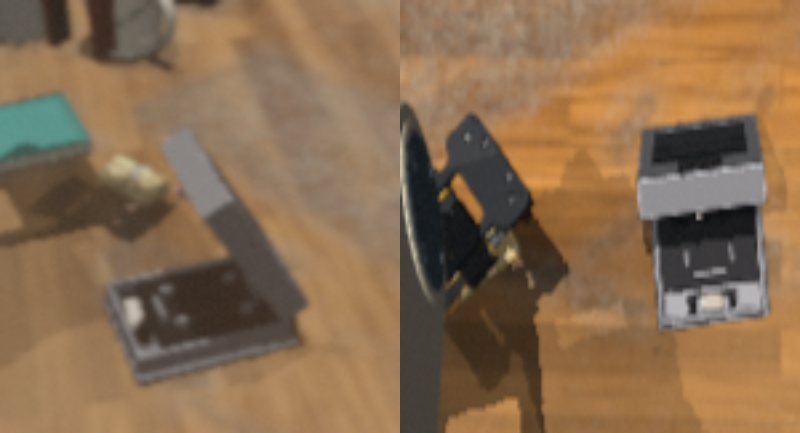

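The lid is swinging open, and the cradle ribs and the white latch are now visible. I'll carry on to the cylinder.

>>> play_rows(plan=[{"dx": 0.12, "dy": 0.02, "dz": -0.32, "wx": 0.0, "wy": 0.0, "wz": 0.432, "hand": 1.0}, {"dx": 0.12, "dy": 0.02, "dz": -0.32, "wx": 0.0, "wy": 0.0, "wz": 0.432, "hand": 1.0}, {"dx": 0.12, "dy": 0.02, "dz": -0.32, "wx": 0.0, "wy": 0.0, "wz": 0.432, "hand": 1.0}, {"dx": 0.12, "dy": 0.02, "dz": -0.32, "wx": 0.0, "wy": 0.0, "wz": 0.432, "hand": 1.0}, {"dx": 0.12, "dy": 0.02, "dz": -0.32, "wx": 0.0, "wy": 0.0, "wz": 0.432, "hand": 1.0}, {"dx": 0.12, "dy": 0.02, "dz": -0.32, "wx": 0.0, "wy": 0.0, "wz": 0.432, "hand": 1.0}, {"dx": 0.12, "dy": 0.02, "dz": -0.32, "wx": 0.0, "wy": 0.0, "wz": 0.432, "hand": 1.0}, {"dx": 0.12, "dy": 0.02, "dz": -0.32, "wx": 0.0, "wy": 0.0, "wz": 0.432, "hand": 1.0}])

```text
time: 4.95
position: [0.4806, 0.1142, 0.0644]
ee_rot: [[-0.391, 0.92, -0.001], [0.92, 0.391, -0.0], [0.0, -0.001, -1.0]]
contact_force: [0.1, -0.4, 0.2]
width: 0.0881
grip_force: 0.0
```

>>> play_rows(plan=[{"dx": 0.0, "dy": 0.0, "dz": 0.0, "wx": 0.0, "wy": 0.0, "wz": 0.05, "hand": 1.0}, {"dx": 0.0, "dy": 0.0, "dz": 0.0, "wx": 0.0, "wy": 0.0, "wz": 0.05, "hand": 1.0}, {"dx": 0.0, "dy": 0.0, "dz": 0.0, "wx": 0.0, "wy": 0.0, "wz": 0.05, "hand": 1.0}])

```text
time: 5.25
position: [0.4809, 0.1143, 0.0644]
ee_rot: [[-0.522, 0.853, -0.0], [0.853, 0.522, -0.0], [0.0, -0.0, -1.0]]
contact_force: [-0.0, 0.4, -0.5]
width: 0.0879
grip_force: 0.0
```

>>> play_rows(plan=[{"dx": 0.003, "dy": 0.011, "dz": -0.08, "wx": 0.0, "wy": 0.0, "wz": 0.0, "hand": 1.0}, {"dx": 0.003, "dy": 0.011, "dz": -0.16, "wx": 0.0, "wy": 0.0, "wz": 0.0, "hand": 1.0}, {"dx": 0.003, "dy": 0.011, "dz": -0.21, "wx": 0.0, "wy": 0.0, "wz": 0.0, "hand": 1.0}, {"dx": 0.003, "dy": 0.011, "dz": -0.23, "wx": 0.0, "wy": 0.0, "wz": 0.0, "hand": 1.0}, {"dx": 0.003, "dy": 0.011, "dz": -0.242, "wx": 0.0, "wy": 0.0, "wz": 0.0, "hand": 1.0}, {"dx": 0.003, "dy": 0.011, "dz": -0.242, "wx": 0.0, "wy": 0.0, "wz": 0.0, "hand": 1.0}])

```text
time: 5.85
position: [0.4821, 0.1173, 0.004]
ee_rot: [[-0.525, 0.851, -0.0], [0.851, 0.525, -0.0], [0.0, -0.0, -1.0]]
contact_force: [-0.4, -0.7, -0.0]
width: 0.0876
grip_force: 0.0
```

>>> play_rows(plan=[{"dx": 0.0, "dy": 0.0, "dz": 0.0, "wx": 0.0, "wy": 0.0, "wz": 0.0, "hand": -0.1}, {"dx": 0.0, "dy": 0.0, "dz": 0.0, "wx": 0.0, "wy": 0.0, "wz": 0.0, "hand": -0.3}, {"dx": 0.0, "dy": 0.0, "dz": 0.0, "wx": 0.0, "wy": 0.0, "wz": 0.0, "hand": -1.0}, {"dx": 0.0, "dy": 0.0, "dz": 0.0, "wx": 0.0, "wy": 0.0, "wz": 0.0, "hand": -1.0}, {"dx": 0.0, "dy": 0.0, "dz": 0.0, "wx": 0.0, "wy": 0.0, "wz": 0.0, "hand": -1.0}, {"dx": 0.0, "dy": 0.0, "dz": 0.0, "wx": 0.0, "wy": 0.0, "wz": 0.0, "hand": -1.0}, {"dx": 0.0, "dy": 0.0, "dz": 0.0, "wx": 0.0, "wy": 0.0, "wz": 0.0, "hand": -1.0}, {"dx": 0.0, "dy": 0.0, "dz": 0.0, "wx": 0.0, "wy": 0.0, "wz": 0.0, "hand": -1.0}], force=25)

```text
time: 6.65
position: [0.4822, 0.1174, 0.004]
ee_rot: [[-0.526, 0.85, 0.0], [0.85, 0.526, 0.0], [-0.0, 0.0, -1.0]]
contact_force: [0.7, -0.3, -0.2]
width: 0.0308
grip_force: 25.0
```

>>> play_rows(plan=[{"dx": 0.0, "dy": 0.0, "dz": 0.04, "wx": 0.0, "wy": 0.0, "wz": 0.0, "hand": -1.0}, {"dx": 0.0, "dy": 0.0, "dz": 0.12, "wx": 0.0, "wy": 0.0, "wz": 0.0, "hand": -1.0}, {"dx": 0.0, "dy": 0.0, "dz": 0.24, "wx": 0.0, "wy": 0.0, "wz": 0.0, "hand": -1.0}, {"dx": 0.0, "dy": 0.0, "dz": 0.36, "wx": 0.0, "wy": 0.0, "wz": 0.0, "hand": -1.0}, {"dx": 0.0, "dy": 0.0, "dz": 0.36, "wx": 0.0, "wy": 0.0, "wz": 0.0, "hand": -1.0}])

```text
time: 7.15
position: [0.4842, 0.1178, 0.0975]
ee_rot: [[-0.526, 0.85, 0.006], [0.85, 0.526, 0.001], [-0.002, 0.006, -1.0]]
contact_force: [0.5, -0.2, -2.8]
width: 0.0307
grip_force: 25.0
```

```bash
python3 - <<'E'
from m import *
snap("side","pics/side3.png"); snap("top","pics/top3.png"); st=manip.state(); print(st["width"],st["grip_force"],st["contact_force"])
A=cv2.imread("pics/side3.png")[165:235,260:340];B=cv2.imread("pics/top3.png")[205:265,288:343]
cv2.imwrite("pics/c5.png",np.hstack([cv2.resize(A,None,fx=5,fy=5,interpolation=cv2.INTER_CUBIC),np.pad(cv2.resize(B,None,fx=7,fy=7,interpolation=cv2.INTER_CUBIC)[:350] if 0 else cv2.resize(B,None,fx=7,fy=7,interpolation=cv2.INTER_CUBIC),((0,0),(0,0),(0,0)))[:350]]) if 0 else np.hstack([np.pad(cv2.resize(A,None,fx=5,fy=5,interpolation=cv2.INTER_CUBIC),((0,70),(0,0),(0,0))),cv2.resize(B,None,fx=7,fy=7,interpolation=cv2.INTER_CUBIC)]))
E
```

```text
0.030576427069703815 24.961935025494313 [-0.25058839 -0.34397834 -2.61293087]
```

View pics/c5.png

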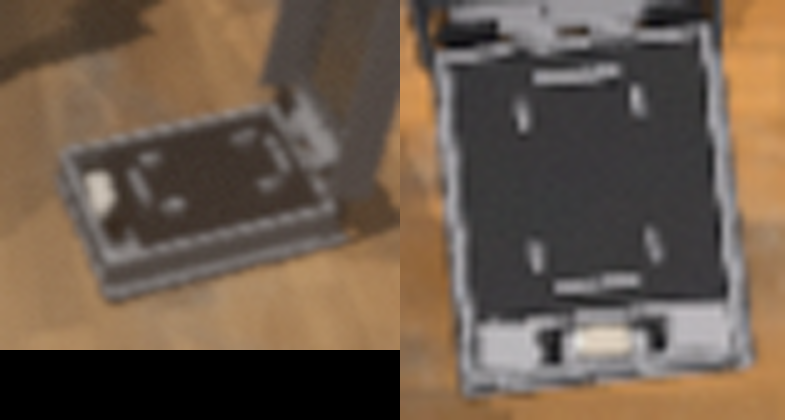

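```bash
python3 - <<'E'
from m import *
t=load("pics/top3.npz"); s=load("pics/side3.npz")
T=lambda U:up(np.array(U)-[400,0],(288,205),7); S=lambda U:up(U,(260,165),5)
for n,F,c,E,R in(("top",T,t,[(577,75),(598,284)],[(523,112),(638,100),(654,244),(538,254)]),("side",S,s,[(276,158),(142,187)],[(243,135),(270,183),(172,205),(150,158)])):
    P=plane(c,F(E),.028); d=P[0]-P[1]; print(n,P.mean(0).round(4),np.linalg.norm(d).round(4),np.degrees(np.arctan2(d[1],d[0])).round(2)); rect(plane(c,F(R),.028))
print("rim top");P=plane(t,T([(440,55),(712,32),(752,360),(468,390)]),.024);rect(P)
print("rim side");rect(plane(s,S([(66,152),(275,100),(335,208),(110,262)]),.024))
# held cylinder check in images
st=manip.state(); print(st["position"],proj(t,st["position"]),proj(s,st["position"]))
E
```

```text
top [ 0.5107 -0.0873  0.028 ] 0.0731 6.87
[511.3 -87.5  28. ] e1 40.2 mm -83.54 deg e2 50.0 mm -172.69 deg
side [ 0.5097 -0.09    0.028 ] 0.0697 5.55
[509.7 -87.9  28. ] e1 41.6 mm -83.59 deg e2 50.2 mm -172.74 deg
rim top
[501.  -89.2  24. ] e1 96.9 mm -83.54 deg e2 116.0 mm -173.02 deg
rim side
[503.6 -88.   24. ] e1 114.4 mm 7.92 deg e2 94.5 mm -84.43 deg
[0.48212045 0.11738557 0.09448615] [[223.45386422 238.20559771]] [[276.96438025 137.92465012]]
```

>>> play_rows(plan=[{"dx": 0.02, "dy": -0.1, "dz": 0.0, "wx": 0.0, "wy": 0.0, "wz": 0.046, "hand": -1.0}, {"dx": 0.04, "dy": -0.2, "dz": 0.0, "wx": 0.0, "wy": 0.0, "wz": 0.092, "hand": -1.0}, {"dx": 0.06, "dy": -0.32, "dz": 0.0, "wx": 0.0, "wy": 0.0, "wz": 0.138, "hand": -1.0}, {"dx": 0.07, "dy": -0.45, "dz": 0.0, "wx": 0.0, "wy": 0.0, "wz": 0.184, "hand": -1.0}, {"dx": 0.08, "dy": -0.58, "dz": 0.0, "wx": 0.0, "wy": 0.0, "wz": 0.23, "hand": -1.0}, {"dx": 0.1, "dy": -0.7, "dz": 0.0, "wx": 0.0, "wy": 0.0, "wz": 0.276, "hand": -1.0}, {"dx": 0.114, "dy": -0.78, "dz": 0.0, "wx": 0.0, "wy": 0.0, "wz": 0.322, "hand": -1.0}, {"dx": 0.114, "dy": -0.82, "dz": 0.0, "wx": 0.0, "wy": 0.0, "wz": 0.362, "hand": -1.0}])

```text
time: 8.05
position: [0.5097, -0.0893, 0.0923]
ee_rot: [[-0.992, -0.124, -0.002], [-0.124, 0.992, 0.0], [0.002, 0.001, -1.0]]
contact_force: [0.6, -0.6, -2.9]
width: 0.0308
grip_force: 25.0
```

>>> play_rows(plan=[{"dx": 0.0, "dy": 0.0, "dz": -0.04, "wx": 0.0, "wy": 0.0, "wz": 0.0, "hand": -1.0}, {"dx": 0.0, "dy": 0.0, "dz": -0.1, "wx": 0.0, "wy": 0.0, "wz": 0.0, "hand": -1.0}, {"dx": 0.0, "dy": 0.0, "dz": -0.16, "wx": 0.0, "wy": 0.0, "wz": 0.0, "hand": -1.0}, {"dx": 0.0, "dy": 0.0, "dz": -0.18, "wx": 0.0, "wy": 0.0, "wz": 0.0, "hand": -1.0}, {"dx": 0.0, "dy": 0.0, "dz": -0.18, "wx": 0.0, "wy": 0.0, "wz": 0.0, "hand": -1.0}])

```text
time: 8.55
position: [0.5091, -0.0868, 0.0472]
ee_rot: [[-0.993, -0.119, -0.004], [-0.119, 0.993, 0.001], [0.003, 0.001, -1.0]]
contact_force: [0.0, 0.0, -3.1]
width: 0.031
grip_force: 25.0
```

```bash
python3 - <<'E'
from m import *
s=snap("side","pics/side4.png"); st=manip.state(); p=st["position"];R=st["ee_rot"]; print(p,R,st["contact_force"],st["width"])
A=cv2.imread("pics/side4.png")[165:235,255:345]
A=cv2.resize(A,None,fx=8,fy=8,interpolation=cv2.INTER_CUBIC)
cv2.imwrite("pics/c6.png",A)
# predicted corners of cylinder top (barrel 17 high), in crop px
R=R.copy()
for l in(-.032,.032):
    for w in(-.0165,.0165):
        for z in (-.004,.006):
            q=p+R[:,0]*l+R[:,1]*w+[0,0,z]; print(l,w,z,((proj(s,q)[0]-[255,165]+.5)*8).round())
E
```

```text
[ 0.50973888 -0.08703191  0.0480161 ] [[-9.92875352e-01 -1.19138933e-01 -2.10937682e-03]
 [-1.19140130e-01  9.92877347e-01  4.50740155e-04]
 [ 2.04065176e-03  6.98840219e-04 -9.99997674e-01]] [ 0.1015891  -0.62626159 -1.76580183] 0.030876154471728822
-0.032 -0.0165 -0.004 [487. 238.]
-0.032 -0.0165 0.006 [486. 211.]
-0.032 0.0165 -0.004 [453. 179.]
-0.032 0.0165 0.006 [452. 153.]
0.032 -0.0165 -0.004 [288. 283.]
0.032 -0.0165 0.006 [286. 257.]
0.032 0.0165 -0.004 [258. 222.]
0.032 0.0165 0.006 [256. 196.]
```

View pics/c6.png

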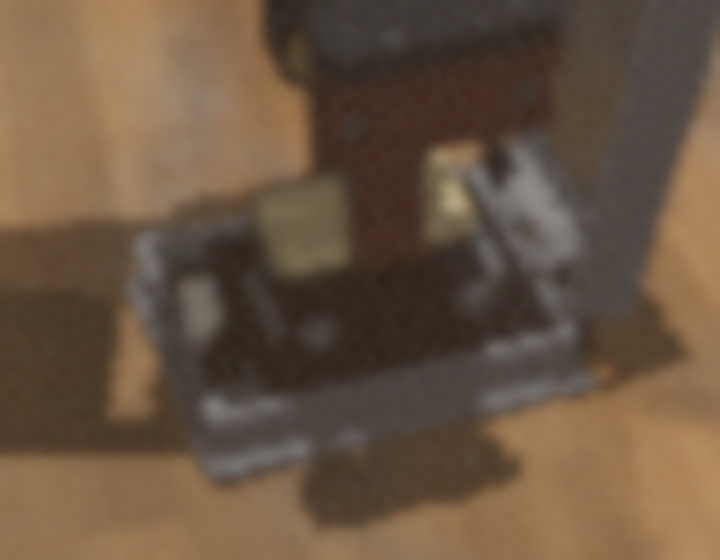

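The held cylinder's near bottom edge runs from about (290,278) to (478,240) in the crop, against (288,283) to (487,238) predicted. It sits within about 1 mm of nominal in the grip and lines up with the cradle ribs. I'll lower it gently.

>>> play_rows(plan=[{"dx": 0.002, "dy": -0.003, "dz": -0.03, "wx": 0.0, "wy": 0.0, "wz": 0.0, "hand": -1.0}, {"dx": 0.002, "dy": -0.003, "dz": -0.056, "wx": 0.0, "wy": 0.0, "wz": 0.0, "hand": -1.0}, {"dx": 0.002, "dy": -0.003, "dz": -0.064, "wx": 0.0, "wy": 0.0, "wz": 0.0, "hand": -1.0}, {"dx": 0.002, "dy": -0.003, "dz": -0.07, "wx": 0.0, "wy": 0.0, "wz": 0.0, "hand": -1.0}, {"dx": 0.002, "dy": -0.003, "dz": -0.07, "wx": 0.0, "wy": 0.0, "wz": 0.0, "hand": -1.0}])

```text
time: 9.1
position: [0.511, -0.0884, 0.0313]
ee_rot: [[-0.993, -0.12, -0.0], [-0.12, 0.993, 0.0], [0.0, 0.0, -1.0]]
contact_force: [-0.1, -0.5, -1.7]
width: 0.031
grip_force: 25.0
```

>>> play_rows(plan=[{"dx": 0.0, "dy": 0.0, "dz": -0.004, "wx": 0.0, "wy": 0.0, "wz": 0.0, "hand": -1.0}, {"dx": 0.0, "dy": 0.0, "dz": -0.008, "wx": 0.0, "wy": 0.0, "wz": 0.0, "hand": -1.0}, {"dx": 0.0, "dy": 0.0, "dz": -0.008, "wx": 0.0, "wy": 0.0, "wz": 0.0, "hand": -1.0}])

```text
time: 9.4
position: [0.511, -0.0884, 0.0294]
ee_rot: [[-0.993, -0.12, 0.0], [-0.12, 0.993, -0.0], [-0.0, -0.0, -1.0]]
contact_force: [-0.3, 0.2, -2.4]
width: 0.0311
grip_force: 25.0
```

>>> play_rows(plan=[{"dx": 0.0, "dy": 0.0, "dz": -0.004, "wx": 0.0, "wy": 0.0, "wz": 0.0, "hand": -1.0}, {"dx": 0.0, "dy": 0.0, "dz": -0.008, "wx": 0.0, "wy": 0.0, "wz": 0.0, "hand": -1.0}, {"dx": 0.0, "dy": 0.0, "dz": -0.012, "wx": 0.0, "wy": 0.0, "wz": 0.0, "hand": -1.0}, {"dx": 0.0, "dy": 0.0, "dz": -0.016, "wx": 0.0, "wy": 0.0, "wz": 0.0, "hand": -1.0}, {"dx": 0.0, "dy": 0.0, "dz": -0.016, "wx": 0.0, "wy": 0.0, "wz": 0.0, "hand": -1.0}])

```text
time: 9.9
position: [0.511, -0.088, 0.0254]
ee_rot: [[-0.993, -0.12, -0.0], [-0.12, 0.993, 0.0], [0.0, 0.0, -1.0]]
contact_force: [-0.0, 4.7, 0.6]
width: 0.0309
grip_force: 24.9
```

>>> play_rows(plan=[{"dx": 0.0, "dy": 0.0, "dz": -0.003, "wx": 0.0, "wy": 0.0, "wz": 0.0, "hand": -1.0}, {"dx": 0.0, "dy": 0.0, "dz": -0.003, "wx": 0.0, "wy": 0.0, "wz": 0.0, "hand": -1.0}])

```text
time: 10.1
position: [0.511, -0.0879, 0.0247]
ee_rot: [[-0.993, -0.12, -0.0], [-0.12, 0.993, 0.001], [0.0, 0.001, -1.0]]
contact_force: [-1.0, 6.4, 1.4]
width: 0.031
grip_force: 24.9
```

A side rib is nudging the cylinder towards +y, so I'll yield that way.

>>> play_rows(plan=[{"dx": 0.0, "dy": 0.004, "dz": 0.0, "wx": 0.0, "wy": 0.0, "wz": 0.0, "hand": -1.0}, {"dx": 0.0, "dy": 0.006, "dz": 0.0, "wx": 0.0, "wy": 0.0, "wz": 0.0, "hand": -1.0}, {"dx": 0.0, "dy": 0.006, "dz": 0.0, "wx": 0.0, "wy": 0.0, "wz": 0.0, "hand": -1.0}])

```text
time: 10.4
position: [0.511, -0.0871, 0.0246]
ee_rot: [[-0.993, -0.12, 0.0], [-0.12, 0.993, -0.0], [0.0, -0.0, -1.0]]
contact_force: [0.0, -0.2, -1.2]
width: 0.031
grip_force: 25.0
```

>>> play_rows(plan=[{"dx": 0.0, "dy": 0.0, "dz": -0.002, "wx": 0.0, "wy": 0.0, "wz": 0.0, "hand": -1.0}, {"dx": 0.0, "dy": 0.0, "dz": -0.002, "wx": 0.0, "wy": 0.0, "wz": 0.0, "hand": -1.0}])

```text
time: 10.6
position: [0.5111, -0.0871, 0.0241]
ee_rot: [[-0.993, -0.12, 0.0], [-0.12, 0.993, -0.0], [-0.0, -0.0, -1.0]]
contact_force: [-0.2, 0.5, -1.6]
width: 0.0312
grip_force: 25.0
```

>>> play_rows(plan=[{"dx": 0.0, "dy": 0.0, "dz": -0.003, "wx": 0.0, "wy": 0.0, "wz": 0.0, "hand": -1.0}, {"dx": 0.0, "dy": 0.0, "dz": -0.003, "wx": 0.0, "wy": 0.0, "wz": 0.0, "hand": -1.0}])

```text
time: 10.8
position: [0.5112, -0.0871, 0.0239]
ee_rot: [[-0.993, -0.12, 0.0], [-0.12, 0.993, -0.0], [-0.0, -0.0, -1.0]]
contact_force: [-2.3, 0.5, 5.2]
width: 0.0311
grip_force: 25.0
```

Floor contact comes at the expected height: underside about 20 mm, 5 N. I'll release a little and lift out.

>>> play_rows(plan=[{"dx": 0.0, "dy": 0.0, "dz": 0.0, "wx": 0.0, "wy": 0.0, "wz": 0.0, "hand": -0.2}, {"dx": 0.0, "dy": 0.0, "dz": 0.0, "wx": 0.0, "wy": 0.0, "wz": 0.0, "hand": -0.1}, {"dx": 0.0, "dy": 0.0, "dz": 0.0, "wx": 0.0, "wy": 0.0, "wz": 0.0, "hand": 0.05}, {"dx": 0.0, "dy": 0.0, "dz": 0.0, "wx": 0.0, "wy": 0.0, "wz": 0.0, "hand": 0.05}, {"dx": 0.0, "dy": 0.0, "dz": 0.0, "wx": 0.0, "wy": 0.0, "wz": 0.0, "hand": 0.05}])

```text
time: 11.3
position: [0.511, -0.0869, 0.0234]
ee_rot: [[-0.993, -0.12, -0.0], [-0.12, 0.993, -0.0], [0.0, -0.0, -1.0]]
contact_force: [-0.1, 0.6, 0.1]
width: 0.0459
grip_force: 0.0
```

>>> play_rows(plan=[{"dx": 0.0, "dy": 0.0, "dz": 0.05, "wx": 0.0, "wy": 0.0, "wz": 0.0, "hand": 0.05}, {"dx": 0.0, "dy": 0.0, "dz": 0.15, "wx": 0.0, "wy": 0.0, "wz": 0.0, "hand": 0.05}, {"dx": 0.0, "dy": 0.0, "dz": 0.3, "wx": 0.0, "wy": 0.0, "wz": 0.0, "hand": 0.05}, {"dx": 0.0, "dy": 0.1, "dz": 0.45, "wx": 0.0, "wy": 0.0, "wz": 0.0, "hand": -1.0}, {"dx": 0.0, "dy": 0.3, "dz": 0.6, "wx": 0.0, "wy": 0.0, "wz": 0.0, "hand": -1.0}, {"dx": 0.0, "dy": 0.5, "dz": 0.7, "wx": 0.0, "wy": 0.0, "wz": 0.0, "hand": -1.0}, {"dx": 0.1, "dy": 0.7, "dz": 0.7, "wx": 0.0, "wy": 0.0, "wz": 0.0, "hand": -1.0}, {"dx": 0.2, "dy": 0.7, "dz": 0.7, "wx": 0.0, "wy": 0.0, "wz": 0.0, "hand": -1.0}])

```text
time: 12.1
position: [0.5604, 0.0914, 0.2012]
ee_rot: [[-0.992, -0.122, 0.002], [-0.122, 0.992, 0.001], [-0.002, 0.001, -1.0]]
contact_force: [-0.0, -0.4, 0.0]
width: 0.0097
grip_force: 0.0
```

```bash
python3 - <<'E'
from m import *
st=manip.state(); print(st["position"],st["width"],st["contact_force"])
s=snap("side","pics/side5.png"); t=snap("top","pics/top5.png")
A=cv2.imread("pics/side5.png")[155:235,260:340];B=cv2.imread("pics/top5.png")[190:270,285:345]
cv2.imwrite("pics/c7.png",np.hstack([cv2.resize(X,None,fx=5.5,fy=5.5,interpolation=cv2.INTER_CUBIC) for X in (A,B)]))
for P in ([.5105,-.0865,.0365],): print((proj(s,P)-[260,155])*5.5,(proj(t,P)-[285,190])*5.5)
E
```

```text
[0.5604417  0.09143773 0.20119807] 0.009656438415479396 [-0.04136773 -0.37260602  0.02014694]
[[227.74512969 222.65289205]] [[159.20784794 219.22729142]]
```

View pics/c7.png

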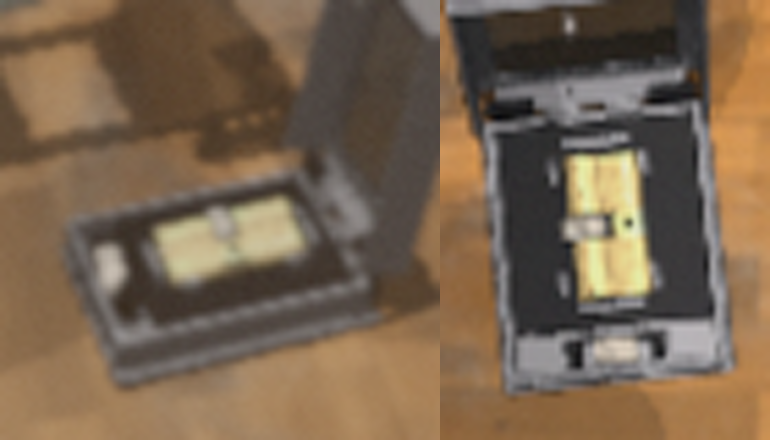

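The cylinder sits flat between all the ribs, with its centre at about (229,235) in the side crop and (608,222) in the top one. The lid is fully open. Next I go behind the lid with closed fingers.

>>> play_rows(plan=[{"dx": 0.1, "dy": -0.15, "dz": 0.0, "wx": 0.0, "wy": 0.0, "wz": 0.0, "hand": -1.0}, {"dx": 0.2, "dy": -0.32, "dz": 0.0, "wx": 0.0, "wy": 0.0, "wz": 0.0, "hand": -1.0}, {"dx": 0.32, "dy": -0.5, "dz": 0.0, "wx": 0.0, "wy": 0.0, "wz": 0.0, "hand": -1.0}, {"dx": 0.32, "dy": -0.65, "dz": 0.0, "wx": 0.0, "wy": 0.0, "wz": 0.0, "hand": -1.0}, {"dx": 0.32, "dy": -0.65, "dz": 0.0, "wx": 0.0, "wy": 0.0, "wz": 0.0, "hand": -1.0}, {"dx": 0.32, "dy": -0.65, "dz": -0.15, "wx": 0.0, "wy": 0.0, "wz": 0.0, "hand": -1.0}, {"dx": 0.32, "dy": -0.65, "dz": -0.3, "wx": 0.0, "wy": 0.0, "wz": 0.0, "hand": -1.0}, {"dx": 0.32, "dy": -0.65, "dz": -0.3, "wx": 0.0, "wy": 0.0, "wz": 0.0, "hand": -1.0}])

```text
time: 13.0
position: [0.6364, -0.0737, 0.119]
ee_rot: [[-0.993, -0.12, -0.01], [-0.12, 0.993, 0.001], [0.01, 0.003, -1.0]]
contact_force: [-0.5, 0.5, -0.5]
width: 0.0006
grip_force: 0.0
```

```bash
python3 - <<'E'
import numpy as np
o=np.array([.502,-.0875]);a=np.radians(6.6)
for th,r in((106,95),(100,97),(95,99),(90,100),(80,100),(70,100),(60,100),(50,100),(40,100),(30,102),(20,105),(15,108),(10,111),(7,114),(5,115),(3,117)):
    t=np.radians(th); x=60-r*np.cos(t)+15*np.sin(t)+10; z=31+r*np.sin(t)+15*np.cos(t)
    if th>90: x=max(x,60-122*np.cos(t)+15*np.sin(t)+10)
    w=o+x/1e3*np.array([np.cos(a),np.sin(a)]); print(th,round(x),w.round(4),round(z/1e3,4))
E
```

```text
106 118 [ 0.6193 -0.0739] 0.1182
100 106 [ 0.6073 -0.0753] 0.1239
95 96 [ 0.5969 -0.0765] 0.1283
90 85 [ 0.5864 -0.0777] 0.131
80 67 [ 0.569  -0.0798] 0.1321
70 50 [ 0.5516 -0.0818] 0.1301
60 33 [ 0.5348 -0.0837] 0.1251
50 17 [ 0.5191 -0.0855] 0.1172
40 3 [ 0.505  -0.0872] 0.1068
30 -11 [ 0.4912 -0.0887] 0.095
20 -24 [ 0.4786 -0.0902] 0.081
15 -30 [ 0.4718 -0.091 ] 0.0734
10 -37 [ 0.4655 -0.0917] 0.065
7 -41 [ 0.461  -0.0922] 0.0598
5 -43 [ 0.459  -0.0925] 0.056
3 -46 [ 0.4563 -0.0928] 0.0521
```

>>> play_rows(plan=[{"dx": -0.05, "dy": 0.0, "dz": 0.0, "wx": 0.0, "wy": 0.0, "wz": 0.0, "hand": -1.0}, {"dx": -0.08, "dy": 0.0, "dz": 0.0, "wx": 0.0, "wy": 0.0, "wz": 0.0, "hand": -1.0}, {"dx": -0.105, "dy": -0.004, "dz": 0.012, "wx": 0.0, "wy": 0.0, "wz": 0.0, "hand": -1.0}, {"dx": -0.13, "dy": -0.006, "dz": 0.02, "wx": 0.0, "wy": 0.0, "wz": 0.0, "hand": -1.0}, {"dx": -0.155, "dy": -0.01, "dz": 0.03, "wx": 0.0, "wy": 0.0, "wz": 0.0, "hand": -1.0}, {"dx": -0.18, "dy": -0.012, "dz": 0.04, "wx": 0.0, "wy": 0.0, "wz": 0.0, "hand": -1.0}, {"dx": -0.21, "dy": -0.016, "dz": 0.048, "wx": 0.0, "wy": 0.0, "wz": 0.0, "hand": -1.0}, {"dx": -0.23, "dy": -0.018, "dz": 0.05, "wx": 0.0, "wy": 0.0, "wz": 0.0, "hand": -1.0}])

```text
time: 13.8
position: [0.5833, -0.0791, 0.1364]
ee_rot: [[-0.993, -0.12, 0.001], [-0.12, 0.993, -0.0], [-0.001, -0.0, -1.0]]
contact_force: [2.5, -0.6, 0.1]
width: 0.0006
grip_force: 1.6
```

>>> play_rows(plan=[{"dx": -0.028, "dy": -0.003, "dz": -0.006, "wx": 0.0, "wy": 0.0, "wz": 0.0, "hand": -1.0}, {"dx": -0.057, "dy": -0.006, "dz": -0.012, "wx": 0.0, "wy": 0.0, "wz": 0.0, "hand": -1.0}, {"dx": -0.085, "dy": -0.01, "dz": -0.016, "wx": 0.0, "wy": 0.0, "wz": 0.0, "hand": -1.0}, {"dx": -0.106, "dy": -0.012, "dz": -0.02, "wx": 0.0, "wy": 0.0, "wz": 0.0, "hand": -1.0}, {"dx": -0.127, "dy": -0.015, "dz": -0.025, "wx": 0.0, "wy": 0.0, "wz": 0.0, "hand": -1.0}, {"dx": -0.15, "dy": -0.018, "dz": -0.03, "wx": 0.0, "wy": 0.0, "wz": 0.0, "hand": -1.0}, {"dx": -0.172, "dy": -0.02, "dz": -0.037, "wx": 0.0, "wy": 0.0, "wz": 0.0, "hand": -1.0}, {"dx": -0.194, "dy": -0.023, "dz": -0.045, "wx": 0.0, "wy": 0.0, "wz": 0.0, "hand": -1.0}])

```text
time: 14.6
position: [0.5344, -0.0847, 0.1244]
ee_rot: [[-0.993, -0.12, -0.0], [-0.12, 0.993, -0.0], [0.0, 0.0, -1.0]]
contact_force: [3.2, 0.9, 1.8]
width: 0.0005
grip_force: 1.7
```

>>> play_rows(plan=[{"dx": -0.023, "dy": -0.003, "dz": -0.01, "wx": 0.0, "wy": 0.0, "wz": 0.0, "hand": -1.0}, {"dx": -0.045, "dy": -0.005, "dz": -0.021, "wx": 0.0, "wy": 0.0, "wz": 0.0, "hand": -1.0}, {"dx": -0.067, "dy": -0.007, "dz": -0.035, "wx": 0.0, "wy": 0.0, "wz": 0.0, "hand": -1.0}, {"dx": -0.088, "dy": -0.009, "dz": -0.05, "wx": 0.0, "wy": 0.0, "wz": 0.0, "hand": -1.0}, {"dx": -0.11, "dy": -0.011, "dz": -0.066, "wx": 0.0, "wy": 0.0, "wz": 0.0, "hand": -1.0}, {"dx": -0.13, "dy": -0.013, "dz": -0.082, "wx": 0.0, "wy": 0.0, "wz": 0.0, "hand": -1.0}, {"dx": -0.15, "dy": -0.015, "dz": -0.1, "wx": 0.0, "wy": 0.0, "wz": 0.0, "hand": -1.0}, {"dx": -0.172, "dy": -0.017, "dz": -0.118, "wx": 0.0, "wy": 0.0, "wz": 0.0, "hand": -1.0}])

```text
time: 15.4
position: [0.4916, -0.0888, 0.0948]
ee_rot: [[-0.993, -0.12, -0.0], [-0.12, 0.993, 0.0], [-0.0, 0.0, -1.0]]
contact_force: [3.4, -1.3, 1.3]
width: 0.0003
grip_force: 1.5
```

>>> play_rows(plan=[{"dx": -0.017, "dy": -0.002, "dz": -0.018, "wx": 0.0, "wy": 0.0, "wz": 0.0, "hand": -1.0}, {"dx": -0.034, "dy": -0.004, "dz": -0.036, "wx": 0.0, "wy": 0.0, "wz": 0.0, "hand": -1.0}, {"dx": -0.052, "dy": -0.006, "dz": -0.056, "wx": 0.0, "wy": 0.0, "wz": 0.0, "hand": -1.0}, {"dx": -0.066, "dy": -0.008, "dz": -0.071, "wx": 0.0, "wy": 0.0, "wz": 0.0, "hand": -1.0}, {"dx": -0.079, "dy": -0.009, "dz": -0.086, "wx": 0.0, "wy": 0.0, "wz": 0.0, "hand": -1.0}, {"dx": -0.092, "dy": -0.011, "dz": -0.103, "wx": 0.0, "wy": 0.0, "wz": 0.0, "hand": -1.0}, {"dx": -0.104, "dy": -0.013, "dz": -0.119, "wx": 0.0, "wy": 0.0, "wz": 0.0, "hand": -1.0}, {"dx": -0.122, "dy": -0.015, "dz": -0.136, "wx": 0.0, "wy": 0.0, "wz": 0.0, "hand": -1.0}])

```text
time: 16.2
position: [0.4614, -0.0927, 0.0609]
ee_rot: [[-0.993, -0.12, 0.0], [-0.12, 0.993, -0.0], [-0.0, -0.0, -1.0]]
contact_force: [2.1, -0.0, 2.5]
width: 0.0005
grip_force: 1.5
```

Lid nearly down. I bring the fingers over the pad and down to just above the latch.

>>> play_rows(plan=[{"dx": -0.012, "dy": 0.0, "dz": -0.01, "wx": 0.0, "wy": 0.0, "wz": 0.0, "hand": -1.0}, {"dx": -0.024, "dy": -0.002, "dz": -0.02, "wx": 0.0, "wy": 0.0, "wz": 0.0, "hand": -1.0}, {"dx": -0.024, "dy": -0.002, "dz": -0.028, "wx": 0.0, "wy": 0.0, "wz": 0.0, "hand": -1.0}, {"dx": -0.024, "dy": -0.002, "dz": -0.036, "wx": 0.0, "wy": 0.0, "wz": 0.0, "hand": -1.0}, {"dx": -0.024, "dy": -0.002, "dz": -0.044, "wx": 0.0, "wy": 0.0, "wz": 0.0, "hand": -1.0}, {"dx": -0.024, "dy": -0.002, "dz": -0.044, "wx": 0.0, "wy": 0.0, "wz": 0.0, "hand": -1.0}])

```text
time: 16.8
position: [0.4545, -0.093, 0.0497]
ee_rot: [[-0.993, -0.12, -0.002], [-0.12, 0.993, 0.0], [0.002, 0.001, -1.0]]
contact_force: [-2.0, -1.1, 3.2]
width: 0.0004
grip_force: 1.4
```

>>> play_rows(plan=[{"dx": 0.0, "dy": 0.0, "dz": -0.004, "wx": 0.0, "wy": 0.0, "wz": 0.0, "hand": -1.0}, {"dx": 0.0, "dy": 0.0, "dz": -0.008, "wx": 0.0, "wy": 0.0, "wz": 0.0, "hand": -1.0}, {"dx": 0.0, "dy": 0.0, "dz": -0.008, "wx": 0.0, "wy": 0.0, "wz": 0.0, "hand": -1.0}])

```text
time: 17.1
position: [0.4553, -0.093, 0.048]
ee_rot: [[-0.993, -0.12, -0.0], [-0.12, 0.993, 0.0], [0.0, 0.0, -1.0]]
contact_force: [-1.8, -1.0, 2.0]
width: 0.0003
grip_force: 1.0
```

>>> play_rows(plan=[{"dx": 0.0, "dy": 0.0, "dz": -0.004, "wx": 0.0, "wy": 0.0, "wz": 0.0, "hand": -1.0}, {"dx": 0.0, "dy": 0.0, "dz": -0.008, "wx": 0.0, "wy": 0.0, "wz": 0.0, "hand": -1.0}, {"dx": 0.0, "dy": 0.0, "dz": -0.008, "wx": 0.0, "wy": 0.0, "wz": 0.0, "hand": -1.0}])

```text
time: 17.4
position: [0.4555, -0.0931, 0.0461]
ee_rot: [[-0.993, -0.12, -0.0], [-0.12, 0.993, 0.0], [0.0, 0.0, -1.0]]
contact_force: [-2.1, -0.3, 1.4]
width: 0.0009
grip_force: 1.0
```

>>> play_rows(plan=[{"dx": 0.0, "dy": 0.0, "dz": -0.003, "wx": 0.0, "wy": 0.0, "wz": 0.0, "hand": -1.0}, {"dx": 0.0, "dy": 0.0, "dz": -0.003, "wx": 0.0, "wy": 0.0, "wz": 0.0, "hand": -1.0}])

```text
time: 17.6
position: [0.4555, -0.0931, 0.0455]
ee_rot: [[-0.993, -0.12, -0.0], [-0.12, 0.993, 0.0], [0.0, 0.0, -1.0]]
contact_force: [-2.4, -0.3, 6.9]
width: 0.0005
grip_force: 3.0
```

>>> play_rows(plan=[{"dx": 0.0, "dy": 0.0, "dz": -0.004, "wx": 0.0, "wy": 0.0, "wz": 0.0, "hand": -1.0}, {"dx": 0.0, "dy": 0.0, "dz": -0.004, "wx": 0.0, "wy": 0.0, "wz": 0.0, "hand": -1.0}])

```text
time: 17.8
position: [0.4554, -0.0931, 0.0449]
ee_rot: [[-0.993, -0.12, -0.0], [-0.12, 0.993, 0.0], [0.0, 0.0, -1.0]]
contact_force: [-4.6, 0.4, 13.6]
width: 0.0004
grip_force: 6.8
```

>>> play_rows(plan=[{"dx": 0.0, "dy": 0.0, "dz": 0.008, "wx": 0.0, "wy": 0.0, "wz": 0.0, "hand": -1.0}, {"dx": 0.0, "dy": 0.0, "dz": 0.016, "wx": 0.0, "wy": 0.0, "wz": 0.0, "hand": -1.0}, {"dx": 0.0, "dy": 0.0, "dz": 0.028, "wx": 0.0, "wy": 0.0, "wz": 0.0, "hand": -1.0}, {"dx": 0.0, "dy": 0.0, "dz": 0.032, "wx": 0.0, "wy": 0.0, "wz": 0.0, "hand": -1.0}, {"dx": 0.0, "dy": 0.0, "dz": 0.032, "wx": 0.0, "wy": 0.0, "wz": 0.0, "hand": -1.0}])

```text
time: 18.3
position: [0.4558, -0.0932, 0.0526]
ee_rot: [[-0.993, -0.12, 0.001], [-0.12, 0.993, -0.0], [-0.001, -0.0, -1.0]]
contact_force: [0.4, 0.7, -0.5]
width: 0.0007
grip_force: 0.0
```

No force 3 mm above the latched height, so the latch has caught. I'll back away and confirm.

>>> play_rows(plan=[{"dx": 0.0, "dy": 0.0, "dz": 0.1, "wx": 0.0, "wy": 0.0, "wz": 0.0, "hand": -1.0}, {"dx": -0.1, "dy": 0.0, "dz": 0.2, "wx": 0.0, "wy": 0.0, "wz": 0.0, "hand": -1.0}, {"dx": -0.2, "dy": 0.15, "dz": 0.4, "wx": 0.0, "wy": 0.0, "wz": 0.0, "hand": -1.0}, {"dx": -0.2, "dy": 0.3, "dz": 0.6, "wx": 0.0, "wy": 0.0, "wz": 0.0, "hand": -1.0}, {"dx": -0.2, "dy": 0.5, "dz": 0.7, "wx": 0.0, "wy": 0.0, "wz": 0.0, "hand": -1.0}, {"dx": -0.2, "dy": 0.7, "dz": 0.7, "wx": 0.0, "wy": 0.0, "wz": 0.0, "hand": -1.0}, {"dx": -0.2, "dy": 0.8, "dz": 0.7, "wx": 0.0, "wy": 0.0, "wz": 0.0, "hand": -1.0}, {"dx": -0.2, "dy": 0.8, "dz": 0.7, "wx": 0.0, "wy": 0.0, "wz": 0.0, "hand": -1.0}])

```text
time: 19.1
position: [0.406, 0.1114, 0.2288]
ee_rot: [[-0.992, -0.126, 0.003], [-0.126, 0.992, 0.002], [-0.004, 0.001, -1.0]]
contact_force: [-0.3, -0.3, -0.5]
width: 0.0005
grip_force: 0.0
```

```bash
python3 - <<'E'
from m import *
snap("side","pics/side6.png"); snap("top","pics/top6.png")
A=cv2.imread("pics/side6.png")[140:310,250:400];B=cv2.imread("pics/top6.png")[140:280,280:440]
cv2.imwrite("pics/c8.png",np.hstack([cv2.resize(A,(400,453)),cv2.resize(B,(400,453))]))
E
```

```text
(no output)
```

View pics/c8.png

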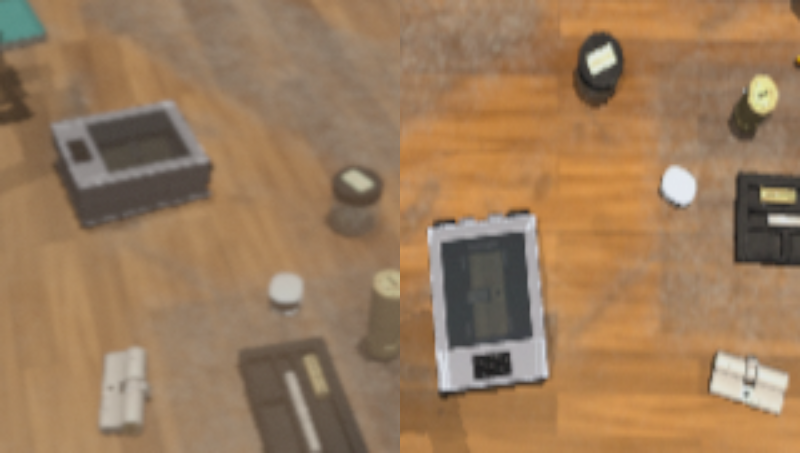

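The lid is shut by itself, and the cylinder shows through the window at about (485,290) in the crop. The jar, loupe and long cylinder haven't moved.

```bash
python3 -c "
from station import manip
print(manip.finish_job())"
```

```text
the job is handed in; nothing more can be done
None
```

The short brass cylinder lies flat in the cradle, the lid is latched and staying down by itself, nothing else was moved, and I handed the job in at about 19 s of the 72 s allowed; the highest force I read while pressing the pad was about 14 N.

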